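# Refill the pick-up tray of a battery dispenser with its lid lever

### The job

The pick-up tray of the wider battery dispenser is empty. With a fingertip, press the pad of that dispenser's side lever all the way down so that its lid lifts, keep it down until all three D cells have rolled out into the tray, then ease the lever up so that the lid comes down to fully shut without slamming, and take the hand away. Work only by the lever: do not touch the lid or the batteries, and leave the other dispenser and everything else on the bench as it is.

Things in the scene. Friction and masses are not known exactly. Their poses are not given: they have to be found in the camera images.
- dispenser_d: the wider gravity-feed dispenser, fixed, for D cells, tray empty. Origin: centre of its foot on the bench; x to its back, y left, z up. Steel chute, 74 wide over 3 mm walls; floor at z = 62 + 0.213 x. Hopper x -10 to 138, walls 44 above floor, under the lid; in front of it the open tray to a lip at x -144 (top z 63), walls 28 above floor.
- lid_d: that dispenser's lid: steel frame with a clear window and a front lip that closes the hopper mouth, 147 long. Origin on its hinge at the back: x 135, z 137 in the dispenser's frame; its front edge swings up and back. 0.24 to 0.39 kg, no spring, little damping: let go, it falls shut and takes the lever up with it.
- lid_d_angle (a joint): opening angle of that lid, rad: 0 shut, about 0.93 with its lever right down
- lever_d: steel side lever of that dispenser, joined to the lid by a push rod. Origin on its pivot on the right (-y) wall: x 30, y -50, z 85 in the dispenser's frame; the pad is 187 in front of the pivot.
- pad_d (a point): centre of the top of the 40 x 40 rubber pad at that lever's front end; at rest at x -157, y -69, z 135 in the dispenser's frame. Pressed, it swings 0.42 rad about the pivot, dropping about 79 mm to its stop, at 1.5 to 5 N. The lid turns 1.7 (near shut) to 2.5 times as fast as the lever.
- dispenser_c: the narrower gravity-feed dispenser, fixed, for C cells, two in its tray, two in its hopper. Origin: centre of its foot on the bench; x to its back, y left, z up. Steel chute, 62 wide over 3 mm walls; floor at z = 62 + 0.213 x. Hopper x -10 to 138, walls 44 above floor, under the lid; in front of it the open tray to a lip at x -144 (top z 63), walls 28 above floor.
- lid_c_angle (a joint): opening angle of the narrower dispenser's lid (like the wider one's), rad: 0 shut, as it must stay
- pad_c (a point): centre of the top of the 40 x 40 rubber pad at that lever's front end; at rest at x -157, y -63, z 135 in the dispenser's frame. Pressed, it swings 0.42 rad about the pivot, dropping about 79 mm to its stop, at 1.5 to 5 N. The lid turns 1.7 (near shut) to 2.5 times as fast as the lever.
- d_cell_1: D cell, 34 dia x 61 long, 140 g, black and copper, lying across the wider dispenser's chute (its y axis along the chute's y); origin at its centre. Starts in the hopper under the lid; rolls down into the tray by itself once the lid is up, in about half a second.
- d_cell_2: D cell, 34 dia x 61 long, 140 g, black and copper, lying across the wider dispenser's chute (its y axis along the chute's y); origin at its centre. Starts in the hopper under the lid; rolls down into the tray by itself once the lid is up, in about half a second.
- d_cell_3: D cell, 34 dia x 61 long, 140 g, black and copper, lying across the wider dispenser's chute (its y axis along the chute's y); origin at its centre. Starts in the hopper under the lid; rolls down into the tray by itself once the lid is up, in about half a second.
- c_cell_1: C cell, 26 dia x 50 long, in the narrower dispenser; origin at its centre. Leave alone.
- c_cell_2: C cell, 26 dia x 50 long, in the narrower dispenser; origin at its centre. Leave alone.
- c_cell_3: C cell, 26 dia x 50 long, in the narrower dispenser; origin at its centre. Leave alone.
- c_cell_4: C cell, 26 dia x 50 long, in the narrower dispenser; origin at its centre. Leave alone.
- fuse_jar: small glass jar with white cap, 40 dia x 62 tall, usually between the dispensers; bystander; origin at the centre of its underside
- tape_roll: roll of black insulating tape lying flat, 70 dia x 19 tall; bystander; origin at the centre of its underside
- screwdriver: screwdriver with grey handle lying flat, 190 long; bystander; origin under it, within its length
- lamp_carton: white lamp carton standing upright, 64 x 64 x 112; bystander; origin at the centre of its underside
- cable_reel: small wooden cable reel standing on its flange, 90 dia x 50 tall; bystander; origin at the centre of its underside
- junction_box: white plastic junction box lying flat, 87 x 87 x 44; bystander; origin at the centre of its underside

How it is judged:
On the way:
1. the fingers hold the lever down, the lid is wide open and all three D cells are in the tray (value of joint lid_d_angle above 0.75 rad and contact force between the fingers and lever_d above 0.5 N and x of d_cell_1 in the frame of dispenser_d between -0.14 and -0.045 m and y of d_cell_1 in the frame of dispenser_d between -0.02 and 0.02 m and z of d_cell_1 in the frame of dispenser_d between 0.04 and 0.085 m and x of d_cell_2 in the frame of dispenser_d between -0.14 and -0.045 m and y of d_cell_2 in the frame of dispenser_d between -0.02 and 0.02 m and z of d_cell_2 in the frame of dispenser_d between 0.04 and 0.085 m and x of d_cell_3 in the frame of dispenser_d between -0.14 and -0.045 m and y of d_cell_3 in the frame of dispenser_d between -0.02 and 0.02 m and z of d_cell_3 in the frame of dispenser_d between 0.04 and 0.085 m), for 0.2 s.
At the end, for the whole second after the job is handed in: Both lids shut (under 0.03 rad), the wider one after being opened past 0.75 rad by its lever; the three D cells at rest (under 0.03 m/s) in its tray: centres 45 to 140 mm in front of its origin, within 20 mm of its midline, 40 to 85 mm above the bench (value of joint each of lid_d_angle, lid_c_angle below 0.03 rad and x of d_cell_1 in the frame of dispenser_d between -0.14 and -0.045 m and y of d_cell_1 in the frame of dispenser_d between -0.02 and 0.02 m and z of d_cell_1 in the frame of dispenser_d between 0.04 and 0.085 m and x of d_cell_2 in the frame of dispenser_d between -0.14 and -0.045 m and y of d_cell_2 in the frame of dispenser_d between -0.02 and 0.02 m and z of d_cell_2 in the frame of dispenser_d between 0.04 and 0.085 m and x of d_cell_3 in the frame of dispenser_d between -0.14 and -0.045 m and y of d_cell_3 in the frame of dispenser_d between -0.02 and 0.02 m and z of d_cell_3 in the frame of dispenser_d between 0.04 and 0.085 m and linear speed of each of d_cell_1, d_cell_2, d_cell_3 below 0.03 m/s); the robot touches nothing.
It fails at once if the lid slams: within 0.25 rad of shut it closes faster than 1.5 rad/s (0.23 m/s at its front edge) (value of joint lid_d_angle below 0.25 rad and velocity of joint lid_d_angle below -1.5 rad/s).
It fails at once if the robot touches the lid itself (over 0.5 N) (contact force between any of the fingers, the arm and lid_d above 0.5 N).
It fails at once if the other dispenser's lid is opened (over 0.05 rad) or its cells moved by more than 15 mm (value of joint lid_c_angle above 0.05 rad or distance of any of c_cell_1, c_cell_2, c_cell_3, c_cell_4 from where it was at the start of the episode above 0.015 m).
It fails at once if a battery is touched by the robot (over 0.3 N) or lifted (over 140 mm above the bench) (contact force between any of the fingers, the arm and d_cell_1 above 0.3 N or contact force between any of the fingers, the arm and d_cell_2 above 0.3 N or contact force between any of the fingers, the arm and d_cell_3 above 0.3 N or contact force between any of the fingers, the arm and c_cell_1 above 0.3 N or contact force between any of the fingers, the arm and c_cell_2 above 0.3 N or contact force between any of the fingers, the arm and c_cell_3 above 0.3 N or contact force between any of the fingers, the arm and c_cell_4 above 0.3 N or height (world z) of any of d_cell_1, d_cell_2, d_cell_3, c_cell_1, c_cell_2, c_cell_3, c_cell_4 above 0.14 m).
It fails at once if another thing on the bench is moved by more than 15 mm (distance of any of fuse_jar, tape_roll, screwdriver, lamp_carton, cable_reel, junction_box from where it was at the start of the episode above 0.015 m).
It also fails if it takes over 40 s, if anything falls off the work surface, if the arm or the gripper's body presses on something with over 40 N, if the wrist force passes 120 N, or if a joint passes its speed limit or range.

### The arm

A 6-joint arm with a two-finger parallel gripper is mounted at the origin on the work surface. World frame = base frame: x ahead of the robot, y to its left, z up, the work surface at z = 0. Lengths are in m, angles in rad, forces in N, time in s.
With the tool pointing down it reaches from about 0.275 to 0.75 m from the base axis. Payload 10.2 kg.
Tool frame: the origin (TCP) lies at the very end of the fingers, on their centre line; the grasp point (between the pads) lies 19 mm behind it; x points along the fingers, y is the direction in which the jaws open and shut, and the axes are right-handed (so a half turn about x gives the same grasp; the last joint's range is limited). The gripper opens to 85 mm and grips with 20 to 120 N. Pads are 22 mm wide; open, the fingers measure 114 mm over their backs; the gripper's body (76 mm by 85 mm) begins 54 mm behind the grasp point. The pads swing forward as they close: fully open they stand 13 mm farther back than shut.
Start: joints at [0.883, 0.313, 1.498, -0, 1.331, -0.223], TCP at [0.235, 0.469, 0.231] pointing down, gripper open.
Joint ranges: [-2.94, 2.94], [-0.97, 2.17], [0.19, 2.56], [-1.23, 4.37], [0.02, 3.11], [-2.88, 2.88]. Speed limits (rad/s): [2.39, 2.39, 3.01, 3.14, 3.14, 3.14].

### API

Orientations are given as a unit quaternion [w, x, y, z].
In Python, from bench import robot, camera, order, boxes_of, cut_out gives the robot as it stands. The module is installed in compiled form; this text tells all that it offers.
- The arm moves only by the tool servo_tool, never from a script. Its argument "moves" is a list of rows, each an object of numbers: "tx", "ty", "tz": the shift along the world's x, y, z in mm; "turn": the turn about the world's z in degrees. In form: [{"tx": .., "ty": .., "tz": .., "turn": ..}, ...]. A call has 1 to 12 rows; each row is the pose to reach, as a shift and turn from the pose measured when the call began; what a row does not reach only later rows make up. A row lasts 1/8 s, in which the tool goes at most 62.5 mm and 10.7 degrees, less where a joint would pass 70% of its speed; a pose out of reach is approached as far as the arm can. A call with a gripper value outside its range is refused whole. "grip" is the opening, from -1 (shut) to 1 (fully open), set as the call begins (left out, the last holds). The fingers move at their own pace and stop on an object; the grip force is fixed at half the most. Time passes only in rows, so rows that repeat a pose let the fingers close. It gives the time, the measured TCP pose, the force and the opening at its end, in the units of the state.
- robot.get_obs(): the state, without advancing time (a new reading comes with each control period).
- camera(name): name is "scene" or "top" or "wrist"; returns a dict with "color" (420x560x3 uint8, blue, green, red), "fx", "fy", "cx", "cy" (pixels), "origin" and "attitude" of the camera in the world. Camera axes: x right, y up, looking along -z (the intrinsics and any distortion apply to the point x, -y, -z); pixel columns grow to the right and rows downward; lengths in m; the calibration is good to about 2 mm. A picture is of the moment at which its call begins. There is no depth.
- order.job_done(): hands the job in, once; it reports no verdict.
Trained networks look in the newest picture that a camera, given by its name, has taken for a name from the list of things; names that differ only in an ending like _2 or _b are one class to them, and where a whole thing is asked for, a point or a joint stands for the part that bears it (a point fixed in the world has none). Each returns a list of dicts, best first, with "score" (0 to 1); they miss things now and then, are a little off and sometimes report something else, mostly with a low value. They report only what shows in the picture. A call takes as long as a camera call.
- boxes_of(thing, camera): "point" ([column, row] in pixels, amid what is visible of it).
- cut_out(thing, camera): "mask" (420x560 bool, what is visible of it) and "point" ([column, row] in pixels, amid what is visible of it).
The state is a dict: "t": time; "q": joint angles; "qvel": joint speeds; "joint_torque": joint torques, N m; "position": TCP position; "ee_rot": TCP orientation; "force": force on the tool from outside, world axes, zero at the start; "moment": the same for the moment, N m; "width": opening from 0.0 (shut) to 1.0 (fully open).
Only numpy, scipy, OpenCV 4.12 (cv2) and the standard library are available. Lean on these libraries where they do the work, as an engineer would, in place of code of your own. Each camera call takes 0.05 s, during which the arm holds its last target. There are 200 camera calls.

## Working session

There is one attempt and no reset: what is moved stays moved. The work goes in short steps, Python scripts to look and compute and a tool call to move; the robot and the scene stay as the last step left them, time stands still between calls to the robot, and variables do not carry over. Pictures are saved under pics/ and viewed, on a budget of 10 in all, crops included, one or two more only if the job needs it, and the job is handed in when it is done.

Besides the shell and the picture viewer there is one more tool, called after ">>>" as a command line: name --argument value ..., lists and objects as JSON in quotes. servo_tool: Moves the arm, as the interface text tells. Its arguments: {"type":"object","properties":{"moves":{"type":"array"},"grip":{"type":"number"}},"required":["moves"]}

```bash
mkdir -p pics; cat > h.py <<'E'
import numpy as np, cv2
from bench import robot, camera, order, boxes_of, cut_out
from scipy.spatial.transform import Rotation as R
def rot(a):
    a=np.array(a,float)
    return a if a.shape==(3,3) else R.from_quat(a[[1,2,3,0]]).as_matrix()
def ray(c,p,z):
    d=rot(c["attitude"])@np.array([(p[0]-c["cx"])/c["fx"],-(p[1]-c["cy"])/c["fy"],-1])
    o=np.array(c["origin"]); return o+d*(z-o[2])/d[2]
def proj(c,P):
    v=rot(c["attitude"]).T@(np.array(P)-c["origin"]); return c["cx"]+c["fx"]*v[0]/-v[2], c["cy"]-c["fy"]*v[1]/-v[2]
E
python3 - <<'E'
from h import *
for n in("scene","top"):
    c=camera(n); cv2.imwrite(f"pics/{n}1.png",c["color"]); print(n,{k:v for k,v in c.items() if k!="color"})
    for t,z in(("pad_d",.135),("pad_c",.135),("dispenser_d",.06),("dispenser_c",.06),("lid_d_angle",.12),("lever_d",.1),("fuse_jar",.06),("lamp_carton",.11),("d_cell_1",.07),("c_cell_1",.06)):
        print(t,[(round(b["score"],2),np.round(b["point"]),ray(c,b["point"],z).round(3)) for b in boxes_of(t,n)[:4]])
print(robot.get_obs())
E
```

```text
scene {'fx': 499.5108329781729, 'fy': 499.5108329781729, 'cx': 288.623841901291, 'cy': 210.24543017080063, 'origin': array([1.37765546, 0.38732461, 1.28808515]), 'attitude': array([0.49840748, 0.17035803, 0.26602464, 0.80734071])}
pad_d [(0.95, array([353., 212.]), array([0.522, 0.181, 0.135])), (0.58, array([242., 160.]), array([ 0.491, -0.203,  0.135]))]
pad_c [(0.95, array([353., 212.]), array([0.522, 0.181, 0.135])), (0.58, array([242., 160.]), array([ 0.491, -0.203,  0.135]))]
dispenser_d [(0.9, array([220., 210.]), array([ 0.644, -0.199,  0.06 ])), (0.76, array([340., 265.]), array([0.657, 0.206, 0.06 ]))]
dispenser_c [(0.9, array([220., 210.]), array([ 0.644, -0.199,  0.06 ])), (0.76, array([340., 265.]), array([0.657, 0.206, 0.06 ]))]
lid_d_angle [(0.86, array([333., 269.]), array([0.713, 0.203, 0.12 ])), (0.46, array([175., 171.]), array([ 0.611, -0.374,  0.12 ]))]
lever_d [(0.77, array([351., 207.]), array([0.482, 0.164, 0.1  ]))]
fuse_jar [(0.57, array([274., 253.]), array([0.707, 0.02 , 0.06 ]))]
lamp_carton [(0.67, array([445., 301.]), array([0.664, 0.5  , 0.11 ])), (0.2
[... 1526 characters left out ...]
 array([ 0.515, -0.178,  0.06 ]))]
{'t': 1.1, 'q': array([ 8.82560337e-01,  3.12878552e-01,  1.49768501e+00,  5.86121255e-06,
        1.33100478e+00, -2.23407096e-01]), 'qvel': array([-7.28223078e-05,  2.45878259e-04,  5.19397835e-04, -8.66849078e-05,
       -1.41277581e-03,  3.03407267e-04]), 'joint_torque': array([ 1.40363973e-04, -4.12162614e+01, -2.59916925e+01, -3.00073975e-05,
        2.74513141e-04, -4.12615819e-06]), 'position': array([0.23536108, 0.46929808, 0.2313108 ]), 'ee_rot': array([ 0.68809675,  0.16287538,  0.68809279, -0.16285817]), 'force': array([-0.22372676, -0.16669851,  0.70666908]), 'moment': array([-0.01720467, -0.00031059,  0.01066974]), 'width': 0.9986786111258761}
```

View pics/scene1.png

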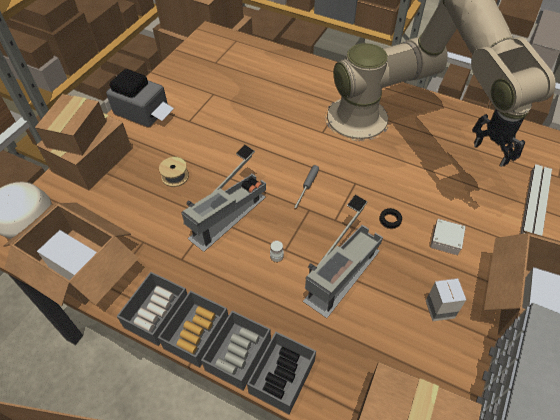

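View pics/top1.png

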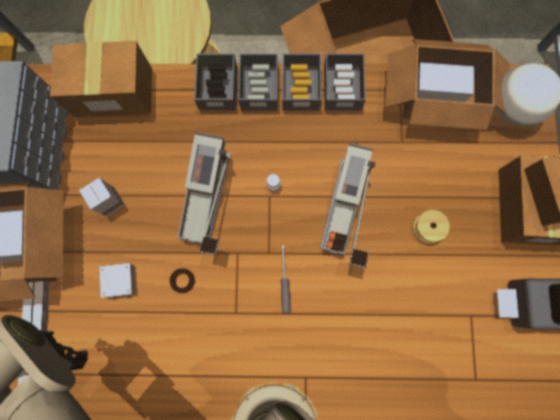

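```bash
python3 - <<'E'
from h import *
L=[]
for n,p in(("scene",(357,202)),("top",(209,245))):
    c=camera(n); g=c["color"].max(2); x,y=p; w=16
    m=np.uint8(g[y-w:y+w,x-w:x+w]<60)
    k,lab,st,ce=cv2.connectedComponentsWithStats(m)
    for i in range(1,k):
        if st[i,4]>15: print(n,ce[i]+[x-w,y-w],st[i])
    i=1+np.argmax(st[1:,4]); q=ce[i]+[x-w,y-w]; print(n,q,ray(c,q,.135),ray(c,q,.125))
    ms=[b for b in cut_out("dispenser_d",n)]
    for b in ms:
        ys,xs=np.nonzero(b["mask"]); print(b["score"],b["point"],len(xs),cv2.minAreaRect(np.c_[xs,ys].astype(np.float32)))
    im=c["color"][y-130:y+30,x-80:x+80]; L.append(cv2.resize(im,(400,400),interpolation=cv2.INTER_CUBIC))
cv2.imwrite("pics/z2.png",np.hstack(L))
E
```

```text
scene [356.875      202.49342105] [  7   9  18  16 152]
scene [356.875      202.49342105] [0.48388545 0.17854363 0.135     ] [0.47613433 0.176733   0.125     ]
0.69 [218.9, 211.9] 3156 ((225.9412841796875, 200.56239318847656), (50.45998001098633, 108.15911865234375), 43.2642936706543)
0.56 [340.4, 267.9] 3790 ((343.60382080078125, 257.7500915527344), (51.42451477050781, 121.14429473876953), 32.242462158203125)
top [208.67175573 244.85496183] [  9   9  14  14 131]
top [208.67175573 244.85496183] [0.48157726 0.17384759 0.135     ] [0.48281669 0.17565126 0.125     ]
0.81 [203.7, 188.5] 3979 ((204.21812438964844, 193.7747039794922), (40.69896697998047, 119.53112030029297), 7.206057071685791)
0.77 [351.9, 197.4] 3237 ((355.2098388671875, 205.28201293945312), (49.40336608886719, 117.83711242675781), 13.535857200622559)
0.55 [352.6, 178.4] 1417 ((355.6470642089844, 177.41177368164062), (30.074417114257812, 58.69362258911133), 14.03624439239502)
```

View pics/z2.png

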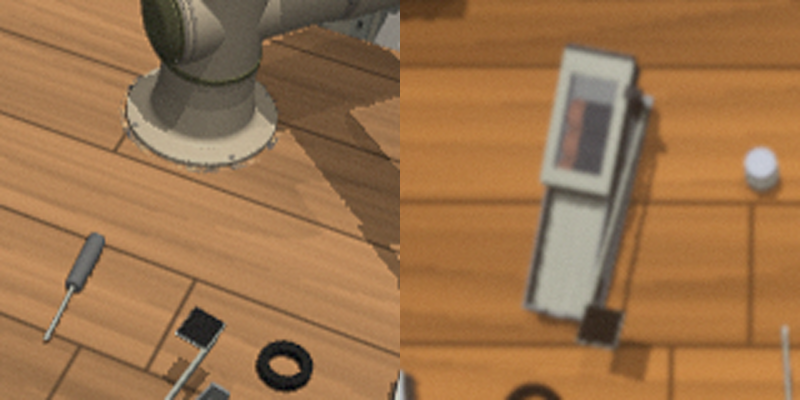

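>>> servo_tool --moves '[{"tx": 40,"ty": -45,"tz": 0,"turn": 0},{"tx": 80,"ty": -90,"tz": 0,"turn": 0},{"tx": 120,"ty": -140,"tz": 0,"turn": 0},{"tx": 160,"ty": -185,"tz": 0,"turn": 0},{"tx": 200,"ty": -235,"tz": -10,"turn": 0},{"tx": 235,"ty": -275,"tz": -20,"turn": 0},{"tx": 247,"ty": -293,"tz": -30,"turn": 0},{"tx": 247,"ty": -293,"tz": -40,"turn": 0},{"tx": 247,"ty": -293,"tz": -40,"turn": 0},{"tx": 247,"ty": -293,"tz": -40,"turn": 0}]' --grip -1

```text
t: 2.55
position: [0.482, 0.1772, 0.1918]
ee_rot: [0.688, 0.162, 0.688, -0.162]
force: [0.6, -0.1, 0.2]
width: -0.0
```

```bash
python3 - <<'E'
from h import *
c=camera("top"); a=ray(c,(195,239),.063); b=ray(c,(209,135),.14); d=b-a; print(a,b,np.hypot(*d[:2]),"exp ~.281; yaw",np.degrees(np.arctan2(d[1],d[0])))
yaw=np.arctan2(d[1],d[0]); P=np.array([.482,.176]); Rm=np.array([[np.cos(yaw),-np.sin(yaw)],[np.sin(yaw),np.cos(yaw)]])
print("origin",P-Rm@[-.157,-.069], "lip from it",P-Rm@[-.157,-.069]+Rm@[-.144,0])
o=robot.get_obs(); print(o["t"],o["position"],o["width"],o["force"],"axes",rot(o["ee_rot"]).round(2))
w=camera("wrist"); s=camera("scene"); p=[int(v) for v in proj(s,[.482,.176,.15])]
print("pad in wrist",proj(w,[.482,.176,.135]),"tcp",proj(w,o["position"]))
cv2.imwrite("pics/w3.png",np.hstack([cv2.resize(w["color"],(400,300)),cv2.resize(s["color"][p[1]-60:p[1]+60,p[0]-80:p[0]+80],(400,300))]))
E
```

```text
[0.50667652 0.2259122  0.063     ] [0.78447446 0.18450695 0.14      ] 0.2808666791651997 exp ~.281; yaw -8.4774162441644
origin [0.64745658 0.22110124] lip from it [0.50502991 0.24232965]
2.6 [0.48210327 0.17713334 0.1918329 ] -0.0021952676881353337 [ 0.33182309 -0.9223209   0.40983733] axes [[ 0.    0.45  0.89]
 [ 0.    0.89 -0.45]
 [-1.    0.    0.  ]]
pad in wrist (np.float64(270.29125372770824), np.float64(231.3672716698163)) tcp (np.float64(271.69933214760164), np.float64(277.36778975482315))
```

View pics/w3.png

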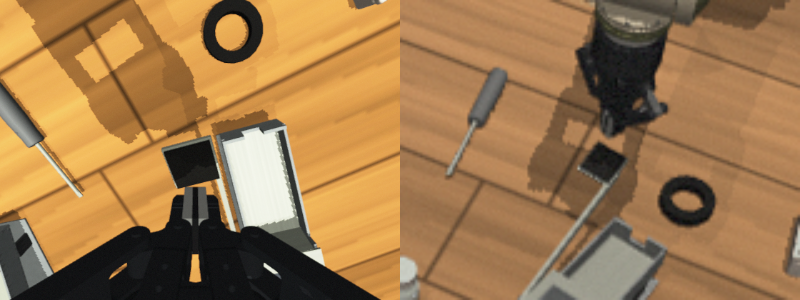

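>>> servo_tool --moves '[{"tx": -2,"ty": -3,"tz": -20,"turn": 0},{"tx": -3,"ty": -4,"tz": -40,"turn": 0},{"tx": -3,"ty": -4,"tz": -50,"turn": 0},{"tx": -3,"ty": -4,"tz": -55,"turn": 0},{"tx": -3,"ty": -4,"tz": -60,"turn": 0},{"tx": -4,"ty": -4,"tz": -66,"turn": 0},{"tx": -5,"ty": -4,"tz": -72,"turn": 0},{"tx": -5,"ty": -4,"tz": -72,"turn": 0}]'

```text
t: 3.7
position: [0.477, 0.1728, 0.1193]
ee_rot: [0.688, 0.162, 0.688, -0.163]
force: [0.1, -0.3, -0.3]
width: 0.003
```

```bash
python3 - <<'E'
from h import *
w=camera("wrist"); s=camera("scene"); p=[340,230]
cv2.imwrite("pics/w4.png",np.hstack([cv2.resize(w["color"],(400,300)),cv2.resize(s["color"][p[1]-75:p[1]+75,p[0]-100:p[0]+100],(400,300))]))
E
```

```text
(no output)
```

View pics/w4.png

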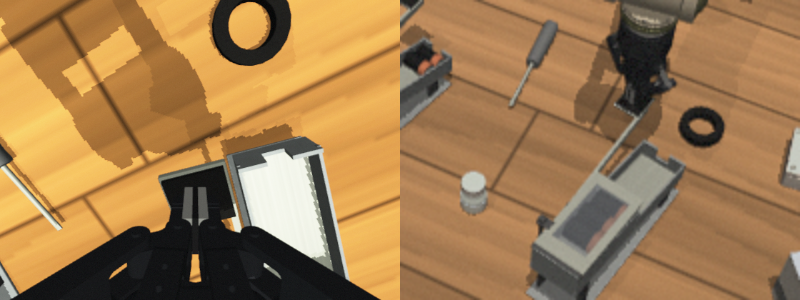

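>>> servo_tool --moves '[{"tx": -1,"ty": 0,"tz": -6,"turn": 0},{"tx": -1,"ty": 0,"tz": -12,"turn": 0},{"tx": -2,"ty": 0,"tz": -18,"turn": 0},{"tx": -2,"ty": 0,"tz": -24,"turn": 0},{"tx": -2,"ty": 0,"tz": -30,"turn": 0},{"tx": -2,"ty": 0,"tz": -36,"turn": 0},{"tx": -2,"ty": 0,"tz": -36,"turn": 0}]'

```text
t: 4.68
position: [0.475, 0.1727, 0.0832]
ee_rot: [0.688, 0.162, 0.688, -0.163]
force: [-2.6, 0.9, 3.0]
width: 0.004
```

```bash
python3 - <<'E'
from h import *
w=camera("wrist"); s=camera("scene"); p=[340,230]
cv2.imwrite("pics/w5.png",np.hstack([cv2.resize(w["color"],(400,300)),cv2.resize(s["color"][p[1]-75:p[1]+75,p[0]-100:p[0]+100],(400,300))]))
E
```

```text
(no output)
```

View pics/w5.png

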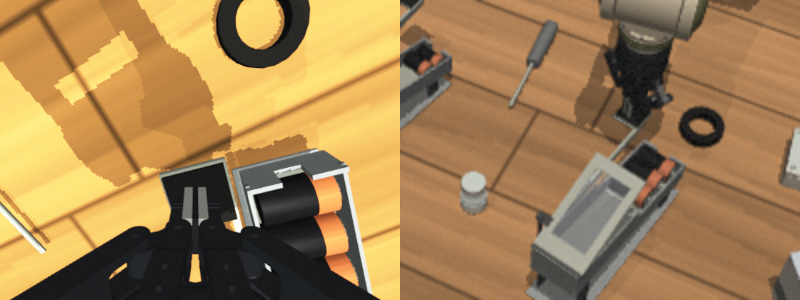

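>>> servo_tool --moves '[{"tx": 0,"ty": 0,"tz": -6,"turn": 0},{"tx": 0,"ty": 0,"tz": -12,"turn": 0},{"tx": 0,"ty": 0,"tz": -17,"turn": 0},{"tx": 0,"ty": 0,"tz": -20,"turn": 0},{"tx": 0,"ty": 0,"tz": -20,"turn": 0}]'

```text
t: 5.4
position: [0.475, 0.1726, 0.0634]
ee_rot: [0.688, 0.162, 0.688, -0.163]
force: [0.4, -0.4, 2.6]
width: -0.004
```

```bash
python3 - <<'E'
from h import *
w=camera("wrist"); s=camera("scene"); p=[340,230]
cv2.imwrite("pics/w6.png",np.hstack([cv2.resize(w["color"],(400,300)),cv2.resize(s["color"][p[1]-75:p[1]+75,p[0]-100:p[0]+100],(400,300))]))
E
```

```text
(no output)
```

View pics/w6.png

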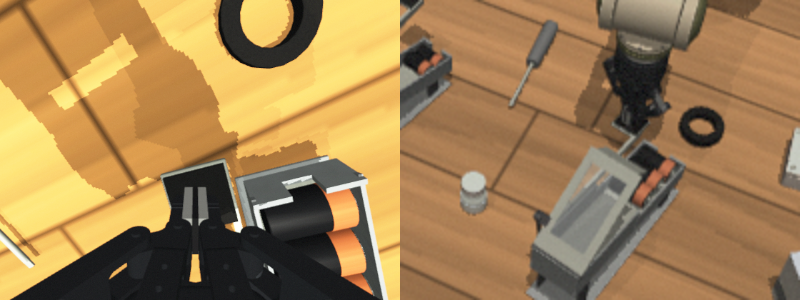

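>>> servo_tool --moves '[{"tx": 0,"ty": 0,"tz": -2,"turn": 0},{"tx": 0,"ty": 0,"tz": -4,"turn": 0},{"tx": 0,"ty": 0,"tz": -4,"turn": 0}]'

```text
t: 5.88
position: [0.4749, 0.1727, 0.0594]
ee_rot: [0.688, 0.162, 0.688, -0.163]
force: [1.4, -0.9, 2.0]
width: -0.004
```

>>> servo_tool --moves '[{"tx": 0,"ty": 0,"tz": -1,"turn": 0},{"tx": 0,"ty": 0,"tz": -2,"turn": 0},{"tx": 0,"ty": 0,"tz": -2,"turn": 0}]'

```text
t: 6.25
position: [0.4748, 0.1727, 0.0573]
ee_rot: [0.688, 0.162, 0.688, -0.163]
force: [0.9, -0.8, 2.6]
width: -0.001
```

>>> servo_tool --moves '[{"tx": 0,"ty": 0,"tz": -1,"turn": 0},{"tx": 0,"ty": 0,"tz": -2,"turn": 0},{"tx": 0,"ty": 0,"tz": -3,"turn": 0},{"tx": 0,"ty": 0,"tz": -3,"turn": 0}]'

```text
t: 6.75
position: [0.4747, 0.1727, 0.0542]
ee_rot: [0.688, 0.162, 0.689, -0.163]
force: [1.5, -0.0, 2.1]
width: -0.004
```

```bash
python3 - <<'E'
from h import *
w=camera("wrist"); s=camera("scene"); p=[340,230]; print(robot.get_obs()["force"])
cv2.imwrite("pics/w7.png",np.hstack([cv2.resize(w["color"],(400,300)),cv2.resize(s["color"][p[1]-75:p[1]+75,p[0]-100:p[0]+100],(400,300))]))
E
```

```text
[1.48137163 0.05573513 2.54519954]
```

View pics/w7.png

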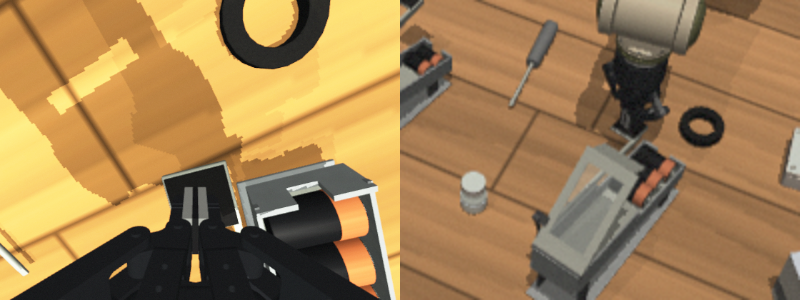

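>>> servo_tool --moves '[{"tx": 0,"ty": 0,"tz": -1,"turn": 0},{"tx": 0,"ty": 0,"tz": -2,"turn": 0},{"tx": 0,"ty": 0,"tz": -3,"turn": 0},{"tx": 0,"ty": 0,"tz": -3,"turn": 0}]'

```text
t: 7.35
position: [0.4749, 0.1727, 0.052]
ee_rot: [0.688, 0.162, 0.688, -0.163]
force: [-1.8, 0.5, 10.1]
width: -0.001
```

>>> servo_tool --moves '[{"tx": 0,"ty": 0,"tz": -1,"turn": 0},{"tx": 0,"ty": 0,"tz": -2,"turn": 0},{"tx": 0,"ty": 0,"tz": -2,"turn": 0},{"tx": 0,"ty": 0,"tz": -2,"turn": 0}]'

```text
t: 7.85
position: [0.4751, 0.1728, 0.0516]
ee_rot: [0.688, 0.162, 0.688, -0.162]
force: [-5.6, -1.0, 22.9]
width: -0.001
```

```bash
python3 - <<'E'
from h import *
t=camera("top"); s=camera("scene")
f=lambda c,x,y:cv2.resize(c["color"][y-45:y+45,x-60:x+60],(400,300),interpolation=cv2.INTER_CUBIC)
cv2.imwrite("pics/w8.png",np.hstack([f(t,200,205),f(s,345,235)]))
E
```

```text
(no output)
```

View pics/w8.png

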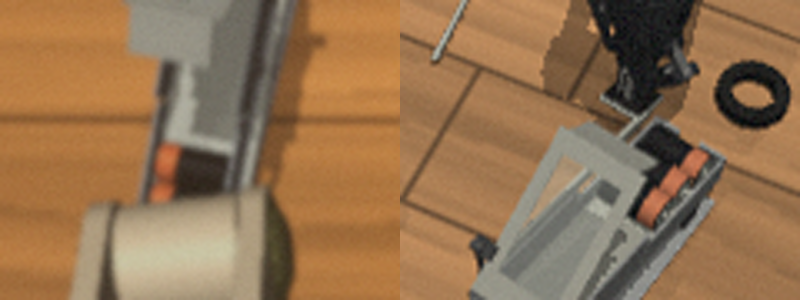

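>>> servo_tool --moves '[{"tx": 0,"ty": 0,"tz": 3,"turn": 0},{"tx": 0,"ty": 0,"tz": 7,"turn": 0},{"tx": 0,"ty": 0,"tz": 12,"turn": 0},{"tx": 0,"ty": 0,"tz": 17,"turn": 0},{"tx": 0,"ty": 0,"tz": 22,"turn": 0},{"tx": 0,"ty": 0,"tz": 27,"turn": 0},{"tx": 0,"ty": 0,"tz": 32,"turn": 0},{"tx": 0,"ty": 0,"tz": 36,"turn": 0},{"tx": 0,"ty": 0,"tz": 40,"turn": 0},{"tx": 0,"ty": 0,"tz": 44,"turn": 0},{"tx": 0,"ty": 0,"tz": 47,"turn": 0},{"tx": 0,"ty": 0,"tz": 50,"turn": 0}]'

```text
t: 9.45
position: [0.4755, 0.1727, 0.1019]
ee_rot: [0.689, 0.162, 0.688, -0.162]
force: [2.2, -1.2, 2.3]
width: -0.004
```

>>> servo_tool --moves '[{"tx": 0,"ty": 0,"tz": 3,"turn": 0},{"tx": 0,"ty": 0,"tz": 6,"turn": 0},{"tx": 0,"ty": 0,"tz": 9,"turn": 0},{"tx": 0,"ty": 0,"tz": 12,"turn": 0},{"tx": 0,"ty": 0,"tz": 15,"turn": 0},{"tx": 0,"ty": 0,"tz": 18,"turn": 0},{"tx": 0,"ty": 0,"tz": 20,"turn": 0},{"tx": 0,"ty": 0,"tz": 22,"turn": 0},{"tx": 0,"ty": 0,"tz": 24,"turn": 0},{"tx": 0,"ty": 0,"tz": 26,"turn": 0},{"tx": 0,"ty": 0,"tz": 28,"turn": 0},{"tx": 0,"ty": 0,"tz": 30,"turn": 0}]'

```text
t: 10.95
position: [0.4755, 0.1727, 0.132]
ee_rot: [0.689, 0.162, 0.688, -0.162]
force: [2.5, -0.8, 1.3]
width: -0.002
```

>>> servo_tool --moves '[{"tx": 0,"ty": 0,"tz": 2,"turn": 0},{"tx": 0,"ty": 0,"tz": 4,"turn": 0},{"tx": 0,"ty": 0,"tz": 6,"turn": 0},{"tx": 0,"ty": 0,"tz": 10,"turn": 0},{"tx": 0,"ty": 0,"tz": 20,"turn": 0},{"tx": -10,"ty": 0,"tz": 50,"turn": 0},{"tx": -40,"ty": 20,"tz": 90,"turn": 0},{"tx": -80,"ty": 50,"tz": 110,"turn": 0},{"tx": -120,"ty": 90,"tz": 110,"turn": 0},{"tx": -150,"ty": 130,"tz": 110,"turn": 0},{"tx": -180,"ty": 170,"tz": 110,"turn": 0},{"tx": -180,"ty": 170,"tz": 110,"turn": 0}]'

```text
t: 12.45
position: [0.2937, 0.3444, 0.2427]
ee_rot: [0.689, 0.161, 0.688, -0.161]
force: [-0.2, -0.7, -0.2]
width: 0.002
```

```bash
python3 - <<'E'
from h import *
t=camera("top"); s=camera("scene")
f=lambda c,x,y:cv2.resize(c["color"][y-60:y+60,x-80:x+80],(400,300),interpolation=cv2.INTER_CUBIC)
cv2.imwrite("pics/w9.png",np.hstack([f(t,205,200),f(s,345,235)]))
E
```

```text
(no output)
```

View pics/w9.png

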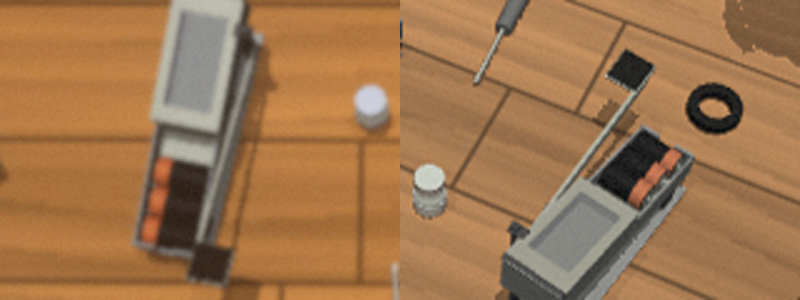

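Lid shut, lever back up (the pad is where it began), three cells side by side in the tray, hand clear.

```bash
python3 -c "
from h import *
print(order.job_done())"
```

```text
the job is handed in; nothing more can be done
None
```

I pressed the wider dispenser's lever down to its stop with the closed fingertip. The stop showed as a force rise to about 23 N at TCP z 0.052. I held it there until all three D cells were in the tray, then eased the lever up at 16–40 mm/s and moved the hand well clear. The job was handed in at about 12.5 s, with no verdict reported.

**Last checks:** The final pictures show the lid shut, the pad back at its rest place, and the three cells side by side in the tray. The fuse jar, tape roll and screwdriver next to it look undisturbed. The tool force after withdrawing was about zero.

**Not checked:**
- The lid angle and closing speed were judged from the pictures and the commanded lever speed, not measured.
- I did not re-measure the cells' positions against the limits.
- The other dispenser, the carton, the reel and the junction box were not looked at again at the end.

**Disagreements:**
- The first network pad points from the two cameras were about 30 mm apart because they took in the lever as well. Locating the pad by its dark colour brought the two cameras within 5 mm.
- The lip position worked out from the pad differed by about 16 mm sideways from a rough pixel reading of it.

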